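# Load a wall tile from the rack into the tile stand

### The job

Slide the one full-size square tile up out of the slotted wooden rack by its top edge and stand it, centred, on the sloping metal stand: lower it down the slope until you feel its edge bear on the ledge, wherever that is bolted today, gently and while you still hold it, then let go so that it lies flat on the bed. Then swing the clamp down until its rubber foot rests on the tile. Leave the cut tiles in the rack and everything else where it is.

Things in the scene. Friction and masses are not known exactly. Their poses are not given: they have to be found in the camera images.
- rack: Plywood block 172 (x) x 124 (y) x 60 mm high, fixed, with four grooves across it (along its y) centred at x = -60, -20, 20 and 60 mm, each 11 mm wide, 114 mm long and 50 mm deep (groove floor 10 mm above the worktop). Origin: centre of the underside; z up.
- tile: The full-size white glazed tile, 108 x 108 x 8 mm, about 0.2 kg, standing upright in one of the four grooves, so that its top 58 mm stand clear of the rack; brittle: approach the ledge slowly, 35 N on an edge is too much. Origin: middle of its lower edge face; x is its normal (8 mm thick: +-4 mm), y runs along the edge (+-54 mm), z up the tile (0 to 108 mm).
- tile_centre (a point): Centre of the full-size tile (54 mm up its z).
- narrow_tile: Cut white tile 66 wide x 108 high x 8 mm, in another groove. Stays there. Origin and axes as for the full-size tile.
- short_tile: Cut white tile 108 wide x 76 high x 8 mm, in another groove. Stays there. Origin and axes as for the full-size tile.
- sliver_tile: Cut white tile 40 wide x 92 high x 8 mm, in another groove. Stays there. Origin and axes as for the full-size tile.
- stand: Fixed grey stand: base 150 x 130 x 8 mm (x -80 to 70 mm) and a bed leaning 55 deg from level, high end to -x (robot's side). Across the bed runs a ledge bar, 120 mm wide, 12 mm proud, that carries the tile's edge. Its setting differs each time and is not given: bearing side at bed x = 0 to -25 mm. Feel for it. Origin: on the worktop below the bed's origin.
- bed: Sloping steel bed, 126 mm wide (y), 8 mm thick. Origin: on its face, in the middle of its low end, 55 mm above the worktop. x points DOWN the slope, y level, z out of the face (up, away from the robot). Face at z = 0 from x = 5 up to -93 mm; above x = -62 mm only two wings (|y| over 31 mm): a 62 mm wide notch for a finger behind the tile. A loaded tile's centre is at y = 0, z = 4 mm.
- clamp (a joint): Hinged hold-down arm, rad. 0: its rubber foot (12 mm wide, at bed x = -55 mm) touches the face of an 8 mm tile on the bed; positive: open, turned about the bed's +y, up and away from the bed towards +x. Stops at 1.25 and, with no tile, at -0.14. Stays where it is left (friction: 3 to 4 N at the bar moves it).
- clamp_hinge (a point): Point on the clamp's hinge axis: in the bed's frame x = 18, y = 0, z = 20 mm. Axes turn with the clamp; at joint 0 they are those of the bed.
- clamp_bar (a point): Middle of the round steel cross bar at the clamp's free end, 10 mm diameter, 84 mm long along y, 88.8 mm from the hinge axis (at x = -88, y = 0, z = 12 mm in the clamp's axes at the hinge). Only the middle of the bar is backed by the 18 mm wide arm, just under it: 33 mm at either end are bare all round and can be pinched.
- spacer_pot: Small white jar with tile spacers, 44 mm diameter, 40 mm high, between rack and stand; bystander. Origin: underside.
- grout_bottle: White bottle, 68 mm diameter, 190 mm high; bystander. Origin: underside.
- mug: White mug, 82 mm diameter, 95 mm high; bystander. Origin: underside.
- spirit_level: Aluminium spirit level, 400 mm long along its y, 54 mm wide, 26 mm high; bystander. Origin: middle of the underside.
- tape_measure: Black tape measure, 70 x 40 x 70 mm; bystander. Origin: underside.
- scraper: Scraper lying flat; bystander.
- screwdriver: Screwdriver lying flat; bystander.
Not all that is in view belongs to the job. Leave any green or yellow look-alike of the stand alone.

How it is judged:
By the outcome, as a careful person would: the job done as asked, in the order asked, and still so for the second after the job is handed in, with the robot touching nothing.
It also fails if it takes over 64 s, if anything falls off the work surface, if the arm or the gripper's body presses on something with over 40 N, if the wrist force passes 120 N, or if a joint passes its speed limit or range.

### The arm

A 6-joint arm with a two-finger parallel gripper is mounted at the origin on the work surface. World frame = base frame: x ahead of the robot, y to its left, z up, the work surface at z = 0. Lengths are in mm, angles in rad, forces in N, time in s.
With the tool pointing down it reaches from about 275 to 1000 mm from the base axis. Payload 8.4 kg.
Tool frame: the origin (TCP) lies on the centre line of the jaws, within the pads' length; the fingertips stand 25 mm ahead of it and the grasp point (between the pads) lies 6 mm ahead of it; z points along the fingers, y is the line along which they close (so a half turn about z gives the same grasp; the last joint's range is limited). The gripper opens to 85 mm and grips with 20 to 120 N. Pads are 22 mm wide; open, the fingers measure 114 mm over their backs; the gripper's body (76 mm by 85 mm) begins 54 mm behind the grasp point. The pads swing forward as they close: fully open they stand 13 mm farther back than shut.
Start: joints at [-1.22, 0.353, 1.633, -0, 1.155, -0.002], TCP at [215.953, -586.509, 256.281] pointing down, gripper open.
Joint ranges: [-2.63, 2.63], [-0.92, 2.1], [0.06, 2.66], [-1.3, 4.44], [0, 2.69], [-3.02, 3.02]. Speed limits (rad/s): [2.22, 2.22, 2.79, 3.14, 3.14, 3.14].

### API

Orientations are given as [roll, pitch, yaw] about the fixed x, y, z axes, in that order (R = Rz(yaw) Ry(pitch) Rx(roll)).
In Python, from rig import r gives the robot as it stands.
- The arm moves only by the shell command python3 -m jog 'ROWS' [FORCE]. ROWS is JSON, a list of rows, each a list of 3 entries, a list of its own where there are three numbers: the turn, a rotation vector about the tool's x, y, z in rad, then the shift along the tool's x, y, z in m, then the opening, from -1 (shut) to 1 (fully open). In form: [[[rx, ry, rz], [x, y, z], gripper], ...]. A call has 1 to 12 rows; each row shifts and turns the commanded pose from where the row before left it, along the tool's axes as they then stand; what a row does not reach is not made up. A row lasts 1/10 s, in which the tool goes at most 50 mm and 8.59 degrees, less where a joint would pass 70% of its speed; a pose out of reach is approached as far as the arm can. A call with a gripper value outside its range is refused whole. The fingers move at their own pace and stop on an object; FORCE is the grip in N (left out, the last holds). Time passes only in rows, so rows that do not move let the fingers close. It gives the time, the measured TCP pose, the force, the opening and the grip force at its end, in the units of the state.
- r.sense(): the state, without advancing time (a new reading comes with each control period).
- r.grab_frame(name): name is "scene" or "top" or "wrist"; returns the picture (400x640x3 uint8, red, green, blue); there is no depth.
- r.camera_params(name): a dict with "fx", "fy", "cx", "cy" (pixels), "rvec" (rotation vector, rad) and "tvec" (3), from world to camera coordinates, as OpenCV has them; the wrist camera has in their place "hand_eye" (4x4, takes a point from camera to tool coordinates, whose origin is the TCP and whose axes are the flange's). Camera axes: x right, y down, z forward; pixel columns grow to the right and rows downward; lengths in mm; the calibration is good to about 2 mm. A picture is of the moment at which its call begins: read the wrist's pose just before it. camera_params takes no time and is no camera call.
- r.sign_off(): hands the job in; it is judged then, once.
The state is a dict: "clock": time; "qpos": joint angles; "qvel": joint speeds; "joint_efforts": joint torques, N m; "eef_pos": TCP position; "tcp_rot": TCP orientation; "contact_force": force on the tool from outside, world axes, zero at the start; "wrist_torque": the same for the moment, N m; "opening": opening from 0.0 (shut) to 1.0 (fully open); "grasp_force": force on a finger pad.
Only numpy, scipy, OpenCV 4.12 (cv2) and the standard library are available. Lean on these libraries where they do the work, as an engineer would, in place of code of your own. Each camera call takes 0.05 s, during which the arm holds its last target. There are 200 camera calls.

## Working session

There is one attempt and no reset: what is moved stays moved. The work goes in short steps, Python scripts to look and compute and a shell command to move; the robot and the scene stay as the last step left them, time stands still between calls to the robot, and variables do not carry over. Pictures are saved under pics/ and viewed, at most 10 in all, crops included, and the job is handed in when it is done.

```bash
ls; mkdir -p pics
python3 - <<'E'
from rig import r
import cv2
print(r.sense())
for n in("scene","top"):
    im=r.grab_frame(n); cv2.imwrite(f"pics/{n}0.png",im[:,:,::-1]); print(n,r.camera_params(n))
print(r.camera_params("wrist"))
E
```

```text
pics
{'clock': 0.0, 'qpos': array([-1.22041273e+00,  3.53661054e-01,  1.63410877e+00,  3.36167507e-06,
        1.15517846e+00, -2.41558837e-03]), 'qvel': array([-0.00055489, -0.00034826,  0.000312  ,  0.00064595,  0.00053972,
        0.00129653]), 'joint_efforts': array([-6.74150033e-04, -6.05266142e+01, -3.42068052e+01, -2.12743163e-05,
        9.38176032e-03,  8.10760184e-05]), 'eef_pos': array([ 215.80110878, -586.11372721,  255.56443834]), 'tcp_rot': array([-3.14023704e+00, -6.34827207e-06,  3.52797818e-01]), 'contact_force': array([0.56718056, 0.6097586 , 0.28599679]), 'wrist_torque': array([-0.03001362,  0.03673616,  0.03060387]), 'grasp_force': 0.0, 'opening': 1.0000501622097662}
scene {'fx': 456.2942623974759, 'fy': 456.2942623974759, 'cx': 315.60940580290224, 'cy': 202.84716619325357, 'rvec': array([ 1.17480873,  2.42182828, -0.91722123]), 'tvec': array([ 362.93147728, -246.21261875, 1686.32236667])}
top {'fx': 393.57639775201994, 'fy': 393.57639775201994, 'cx': 319.3863521201527, 'cy': 197.08397759341307, 'rvec': array([ 2.18596661, -2.12120469,  0.13707654]), 'tvec': array([ -35.39857829,  582.54503339, 1347.24785675])}
{'fx': 327.5111378598646, 'fy': 327.5111378598646, 'cx': 313.0835979497917, 'cy': 207.0605377675364, 'hand_eye': array([[-3.40038662e-04, -9.58080938e-01, -2.86497469e-01,
         7.26478279e+01],
       [ 9.99999937e-01, -2.96777802e-04, -1.94422261e-04,
         3.01177990e-01],
       [ 1.01246173e-04, -2.86497517e-01,  9.58080979e-01,
        -1.18534775e+02],
       [ 0.00000000e+00,  0.00000000e+00,  0.00000000e+00,
         1.00000000e+00]])}
```

View pics/scene0.png

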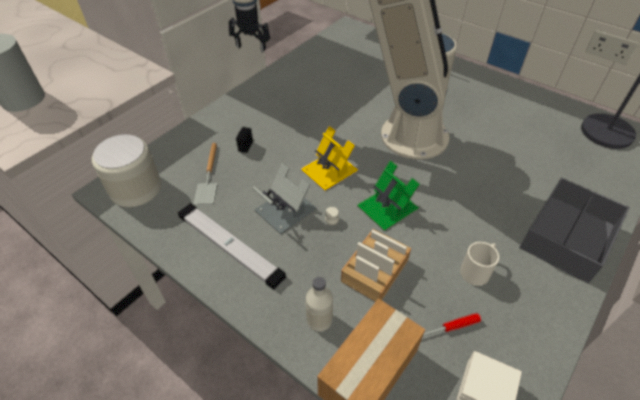

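View pics/top0.png

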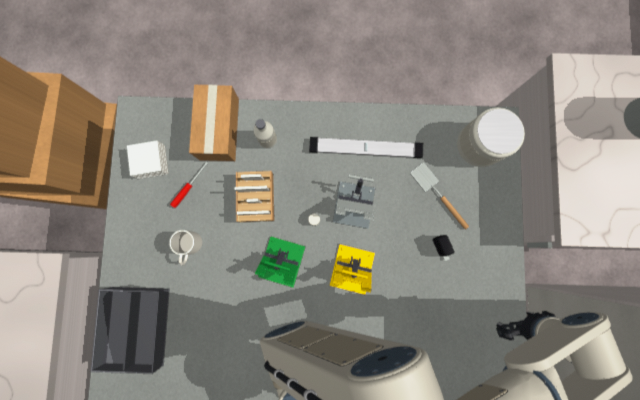

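The scene view shows the rack at (376,262), the grey stand at (285,198), and the yellow and green look-alikes at (330,158) and (388,195). In the top view the rack is at (254,196), the stand at (355,200), the pot at (314,219), and the decoys at (353,268) and (281,261). Next: one close crop of the rack and stand from both views.

```bash
cat > h.py <<'E'
import numpy as np, cv2
from scipy.spatial.transform import Rotation as Ro
from rig import r
def cam(n, s=None):
    p=r.camera_params(n); K=np.array([[p['fx'],0,p['cx']],[0,p['fy'],p['cy']],[0,0,1]])
    if n=='wrist':
        T=np.eye(4); T[:3,:3]=Ro.from_euler('xyz',s['tcp_rot']).as_matrix(); T[:3,3]=s['eef_pos']
        M=T@p['hand_eye']; R=M[:3,:3].T; return K,R,-R@M[:3,3]
    return K,Ro.from_rotvec(p['rvec']).as_matrix(),np.array(p['tvec'])
def onplane(c,uv,z):
    K,R,t=c; d=R.T@np.linalg.inv(K)@np.array([uv[0],uv[1],1.]); o=-R.T@t
    return o+d*(z-o[2])/d[2]
def tri(c1,a,c2,b):
    P=lambda c:c[0]@np.c_[c[1],c[2]]
    X=cv2.triangulatePoints(P(c1),P(c2),np.array(a,float).reshape(2,1),np.array(b,float).reshape(2,1)); return (X[:3]/X[3]).ravel()
def proj(c,X):
    q=c[0]@(c[1]@np.asarray(X,float)+c[2]); return q[:2]/q[2]
E
python3 - <<'E'
from h import *
t=cv2.imread('pics/top0.png'); s=cv2.imread('pics/scene0.png')
f=lambda im,x,y,w,h,k:cv2.resize(im[y:y+h,x:x+w],None,fx=k,fy=k,interpolation=cv2.INTER_CUBIC)
a=np.hstack([f(t,229,160,50,66,6),f(t,325,165,62,66,6)])[:,:800]
b=np.hstack([f(s,336,225,80,75,5),f(s,245,160,70,75,5)])[:,:800]
w=max(a.shape[1],b.shape[1])
pad=lambda m:cv2.copyMakeBorder(m,0,0,0,w-m.shape[1],cv2.BORDER_CONSTANT)
o=np.vstack([pad(a),pad(b)]);print(o.shape); k=min(1,600/o.shape[0])
cv2.imwrite('pics/c1.png',cv2.resize(o,None,fx=k,fy=k)); print(k)
c=cam('top')
for n,uv,z in[('rack',(254,196),60),('stand',(355,200),8),('pot',(314,219),40),('mug',(182,243),90),('bot',(263,130),190),('lev',(365,147),26)]: print(n,onplane(c,uv,z).round())
# rack mask corners
hsv=cv2.cvtColor(t,cv2.COLOR_BGR2HSV); m=cv2.inRange(hsv,(8,70,60),(25,255,255)); m[:165]=0;m[230:]=0;m[:,:225]=0;m[:,285:]=0
m=cv2.morphologyEx(m,cv2.MORPH_CLOSE,np.ones((15,15)))
k=max(cv2.findContours(m,0,1)[0],key=cv2.contourArea); R=cv2.minAreaRect(k);print(R); print([onplane(c,p,60).round(1) for p in cv2.boxPoints(R)])
E
```

```text
(771, 750, 3)
0.7782101167315175
rack [577. 208.  60.]
stand [ 580. -146.    8.]
pot [505.  -1.  40.]
mug [408. 435.  90.]
bot [774. 168. 190.]
lev [ 772. -177.   26.]
((254.5, 196.0), (50.0, 37.0), 90.0)
[array([663.5, 275.8,  60. ]), array([667.4, 146.7,  60. ]), array([492.9, 138.8,  60. ]), array([489. , 265.8,  60. ])]
```

View pics/c1.png

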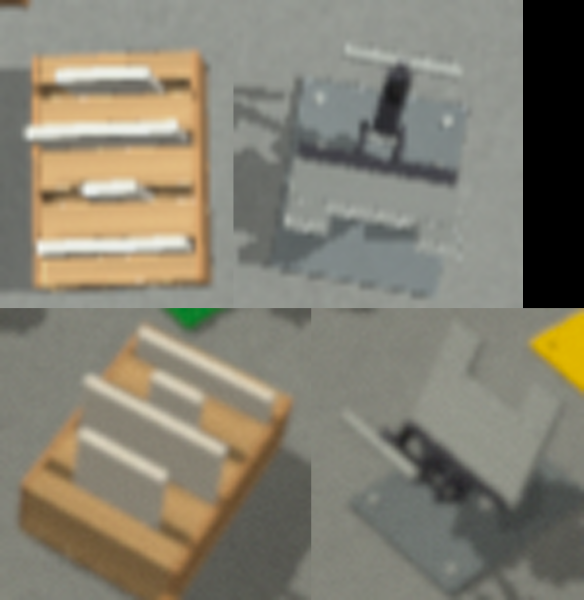

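Candidates for the full-size tile, in crop pixels (top strip / scene strip):
- narrow: (105,77) / (120,465)
- wide and tall: (105,130) / (150,425)
- sliver: (110,188) / (175,390)
- wide but low: (115,244) / (200,365)

I choose the one at (105,130), top-view pixel (251,188). It is wide and tall and sits in the groove near x=+20. The stand is the grey one, with its clamp open towards +x. I'll move over the stand to look closer.

```bash
python3 -m jog '[[[0,0,-0.1353],[0,0,-0.011],1],[[0,0,-0.1353],[0,0,-0.011],1],[[0,0,-0.1353],[0,0,-0.011],1],[[0,0,-0.1353],[0,0,-0.011],1],[[0,0,-0.1353],[0,0,-0.011],1],[[0,0,-0.1353],[0,0,-0.011],1],[[0,0,-0.1353],[0,0,-0.011],1],[[0,0,-0.1353],[0,0,-0.011],1],[[0,0,-0.1353],[0,0,-0.011],1]]'
python3 -m jog '[[[0,0,0],[0.0367,0.0303,0],1],[[0,0,0],[0.0367,0.0303,0],1],[[0,0,0],[0.0367,0.0303,0],1],[[0,0,0],[0.0367,0.0303,0],1],[[0,0,0],[0.0367,0.0303,0],1],[[0,0,0],[0.0367,0.0303,0],1],[[0,0,0],[0.0367,0.0303,0],1],[[0,0,0],[0.0367,0.0303,0],1],[[0,0,0],[0.0367,0.0303,0],1],[[0,0,0],[0.0367,0.0303,0],1],[[0,0,0],[0.0367,0.0303,0],1],[[0,0,0],[0.0367,0.0303,0],1]]'
python3 -m jog '[[[0,0,0],[0,0,0],-0.3],[[0,0,0],[0,0,0],-0.3],[[0,0,0],[0,0,0],-0.3]]'
python3 - <<'E'
from h import *
import pickle
s=r.sense(); im=r.grab_frame('wrist'); print(s['eef_pos'],s['tcp_rot'],s['qpos'],s['opening'],s['contact_force'])
cv2.imwrite('pics/w1.png',im[:,:,::-1]); pickle.dump(s,open('w1.pkl','wb'))
E
```

```text
clock: 1.0
eef_pos: [215.9, -586.3, 355.3]
tcp_rot: [-3.141, -0.001, 1.576]
contact_force: [0.1, -0.3, -0.1]
opening: 1.004
grasp_force: 0.0
clock: 2.2
eef_pos: [580.5, -144.4, 355.0]
tcp_rot: [-3.141, -0.0, 1.571]
contact_force: [0.7, -0.9, 0.7]
opening: 1.001
grasp_force: 0.0
clock: 2.5
eef_pos: [579.0, -146.8, 354.9]
tcp_rot: [-3.141, 0.0, 1.57]
contact_force: [0.0, -0.3, -0.2]
opening: 0.515
grasp_force: 0.0
[ 579.00232985 -146.78433858  354.94970746] [-3.14058802e+00  1.93399018e-04  1.57021485e+00] [-2.50561191e-01  2.33214377e-01  1.57704899e+00 -4.48620363e-04
  1.33225487e+00 -2.49873417e-01] 0.5145372798488467 [ 0.0200141  -0.25863201 -0.19546955]
```

View pics/w1.png

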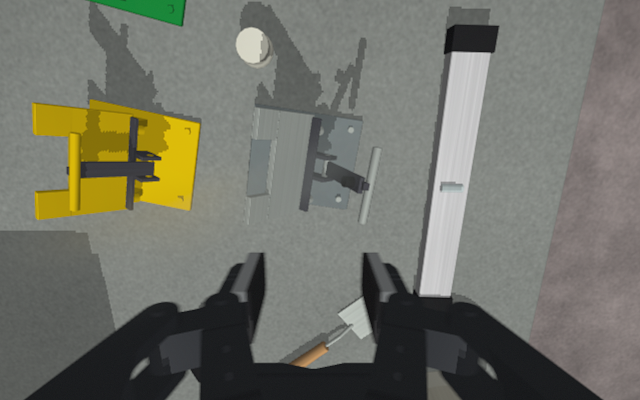

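The wrist view shows the grey stand at about (310,160). Its bed's high end runs from (258,104) to (248,223), the dark ledge from (316,117) to (306,210), and the clamp bar from (377,148) to (362,222). Next I go over the rack and take one enlarged view of both.

```bash
python3 -m jog '[[[0,0,0],[0.03,0.001,0.005],-0.3],[[0,0,0],[0.03,0.001,0.005],-0.3],[[0,0,0],[0.03,0.001,0.005],-0.3],[[0,0,0],[0.03,0.001,0.005],-0.3],[[0,0,0],[0.03,0.001,0.005],-0.3],[[0,0,0],[0.03,0.001,0.005],-0.3],[[0,0,0],[0.03,0.001,0.005],-0.3],[[0,0,0],[0.03,0.001,0.005],-0.3],[[0,0,0],[0.03,0.001,0.005],-0.3],[[0,0,0],[0.03,0.001,0.005],-0.3],[[0,0,0],[0,0,0],-0.3],[[0,0,0],[0,0,0],-0.3]]'
python3 - <<'E'
from h import *
import pickle
s=r.sense(); im=r.grab_frame('wrist')[:,:,::-1]; print(s['eef_pos'],s['tcp_rot'],s['opening'])
cv2.imwrite('pics/w2.png',im); pickle.dump(s,open('w2.pkl','wb'))
c=cam('wrist',s); u=proj(c,[598,208,100]).round().astype(int); print(u)
x0,y0=u[0]-100,max(0,u[1]-110)
a=cv2.resize(im[y0:y0+200,x0:x0+133],None,fx=3,fy=3,interpolation=cv2.INTER_CUBIC)
b=cv2.resize(cv2.imread('pics/w1.png')[95:245,240:385],None,fx=4,fy=4,interpolation=cv2.INTER_CUBIC)[:,:800-399]
b=cv2.resize(cv2.imread('pics/w1.png')[95:235,240:385],None,fx=2.75,fy=2.75,interpolation=cv2.INTER_CUBIC)
print(x0,y0,a.shape,b.shape)
o=np.zeros((600,800,3),np.uint8); o[:a.shape[0],:a.shape[1]]=a; o[:b.shape[0],400:400+b.shape[1]]=b[:,:400]
cv2.imwrite('pics/c2.png',o)
E
```

```text
clock: 3.75
eef_pos: [589.6, 152.8, 305.3]
tcp_rot: [-3.141, 0.001, 1.57]
contact_force: [-0.6, 0.2, 0.2]
opening: 0.354
grasp_force: 0.0
[589.631615   152.82276877 305.27166723] [-3.14131946e+00  5.44753004e-04  1.57036050e+00] 0.35425971003961737
[322 128]
222 18 (600, 399, 3) (385, 399, 3)
```

View pics/c2.png

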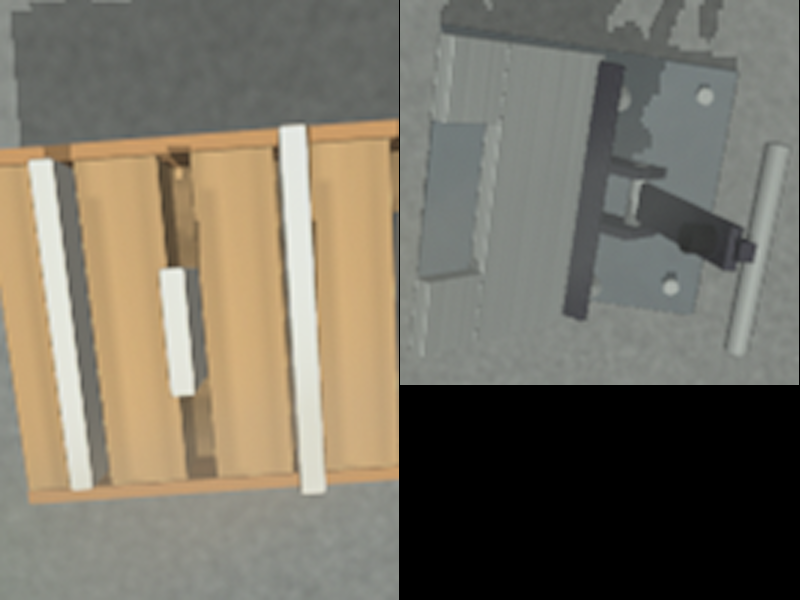

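The crop shows the full tile's top edge running from (292,127) to (313,492) in crop pixels, so (319.5,60.3) to (326.3,182) in the picture. Also visible are the sliver at (178,330) and the short tile at (60,325). The stand's notch corners are (498,122) and (484,273), and the base corners (737,70) and (693,313).

Run:
```python
from h import *
import pickle
c2=cam('wrist',pickle.load(open('w2.pkl','rb'))); c1=cam('wrist',pickle.load(open('w1.pkl','rb')))
f=lambda p,k,o:((p[0]+.5)/k+o[0]-.5,(p[1]+.5)/k+o[1]-.5)
T=[onplane(c2,f(p,3,(222,18)),118) for p in((292.5,127),(313,492))]
print('tile',T,np.mean(T,0),np.linalg.norm(T[0]-T[1]),np.degrees(np.arctan2(*(T[0]-T[1])[:2])))
for n,pp,z in(('short',((41,160),(81,489)),86),('sliver',((172,268),(181,395)),102),('rack rt..lt',((0,0),(0,0)),60)):
    Q=[onplane(c2,f(p,3,(222,18)),z) for p in pp]; print(n,np.round(Q,1))
g=lambda p:f((p[0]-400,p[1]),2.75,(240,95))
L={'bedtop':((446,36),(421,355),131.2),'notch':((498,122),(484,273),105.8),'base':((737,70),(693,313),8),'bar':((777,145),(737,353),115)}
for n,(a,b,z) in L.items():
    A,B=onplane(c1,g(a),z),onplane(c1,g(b),z); d=A-B
    print(n,A.round(1),B.round(1),((A+B)/2).round(1),'len',np.linalg.norm(d).round(1),'yaw',np.degrees(np.arctan2(-d[0],d[1])).round(2))
```

```text
tile [array([594.73056957, 265.69903922, 118.        ]), array([601.72681221, 159.0567468 , 118.        ])] [598.22869089 212.37789301 118.        ] 106.87153945003196 -3.7534973738745734
short [[515.1 260.3  86. ]
 [521.7 153.2  86. ]]
sliver [[557.5 227.2 102. ]
 [559.2 187.8 102. ]]
rack rt..lt [[499.3 311.9  60. ]
 [499.3 311.9  60. ]]
bedtop [522.  -72.9 131.2] [ 505.7 -195.9  131.2] [ 513.9 -134.4  131.2] len 124.1 yaw -7.55
notch [ 537.  -105.9  105.8] [ 529.  -168.4  105.8] [ 533.  -137.1  105.8] len 63.0 yaw -7.32
base [646.2 -88.9   8. ] [ 627.8 -215.9    8. ] [ 637.  -152.4    8. ] len 128.3 yaw -8.26
bar [ 647.7 -114.1  115. ] [ 635.6 -200.9  115. ] [ 641.6 -157.5  115. ] len 87.7 yaw -7.93
```

```bash
python3 -m jog '[[[0,0,0],[0.03,0.0043,0],-0.4],[[0,0,-0.0658],[0.0296,0.0043,0],-0.4],[[0,0,0],[0,0,0.035],-0.4],[[0,0,0],[0,0,0.035],-0.4],[[0,0,0],[0,0,0.035],-0.4],[[0,0,0],[0,0,0.02],-0.4],[[0,0,0],[0,0,0],-0.4],[[0,0,0],[0,0,0],-0.4]]'
python3 - <<'E'
from h import *
import pickle
s=r.sense(); im=r.grab_frame('wrist')[:,:,::-1].copy(); print(s['eef_pos'],s['tcp_rot'],s['opening'])
pickle.dump(s,open('w3.pkl','wb'))
c=cam('wrist',s)
for p in((594.7,266,118),(601.7,158.7,118)): print(proj(c,p))
cv2.imwrite('pics/w3.png',im)
E
```

```text
clock: 4.6
eef_pos: [599.0, 212.3, 181.1]
tcp_rot: [3.141, 0.0, 1.635]
contact_force: [0.3, -0.5, 0.5]
opening: 0.299
grasp_force: 0.0
[598.98216641 212.25701067 181.07229045] [3.14118790e+00 3.43805944e-05 1.63489516e+00] 0.2993316269749113
[312.02523414 144.8199798 ]
[312.41318802 314.41296319]
```

View pics/w3.png

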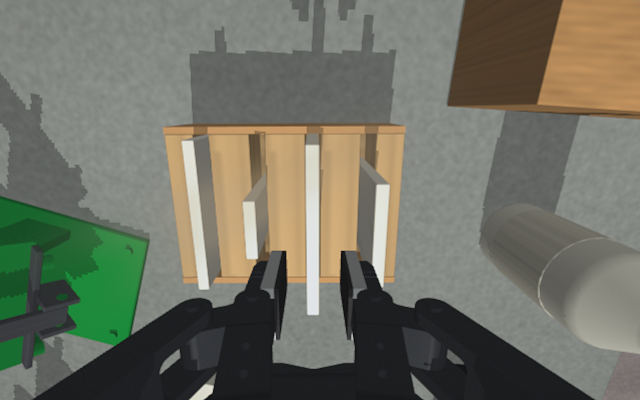

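The picture confirms the tile edge at x≈312, from (312,145) to (313,315). It lies midway between the fingers and matches the predicted corners, and the narrow tile at (380,230) is clear. I'll descend and grip.

```bash
python3 -m jog '[[[0,0,0],[0,-0.0006,0.02],-0.4],[[0,0,0],[0,0,0.02],-0.4],[[0,0,0],[0,0,0.018],-0.4],[[0,0,0],[0,0,0.015],-0.4],[[0,0,0],[0,0,0],-0.4]]' 50 && python3 -m jog '[[[0,0,0],[0,0,0],-1],[[0,0,0],[0,0,0],-1],[[0,0,0],[0,0,0],-1],[[0,0,0],[0,0,0],-1],[[0,0,0],[0,0,0],-1]]' 50
```

```text
clock: 5.15
eef_pos: [597.4, 212.9, 106.6]
tcp_rot: [-3.14, 0.0, 1.636]
contact_force: [0.5, 0.5, 0.7]
opening: 0.3
grasp_force: 0.0
clock: 5.65
eef_pos: [598.5, 213.5, 108.5]
tcp_rot: [3.14, -0.0, 1.636]
contact_force: [-0.5, -1.2, 6.2]
opening: 0.086
grasp_force: 50.4
```

```bash
python3 -m jog '[[[0,0,0],[0,0,-0.004],-1],[[0,0,0],[0,0,-0.008],-1],[[0,0,0],[0,0,-0.01],-1],[[0,0,0],[0,0,-0.01],-1],[[0,0,0],[0,0,-0.01],-1],[[0,0,0],[0,0,-0.01],-1],[[0,0,0],[0,0,0],-1]]' && python3 -m jog '[[[0,0,0],[0,0,-0.018],-1],[[0,0,0],[0,0,-0.02],-1],[[0,0,0],[0,0,-0.02],-1],[[0,0,0],[0,0,-0.02],-1],[[0,0,0],[0,0,-0.02],-1],[[0,0,0],[0,0,-0.02],-1],[[0,0,0],[0,0,0],-1]]'
```

```text
clock: 6.35
eef_pos: [598.8, 213.7, 161.3]
tcp_rot: [3.139, -0.001, 1.636]
contact_force: [0.5, 0.8, -2.2]
opening: 0.088
grasp_force: 49.2
clock: 7.05
eef_pos: [599.0, 213.8, 279.9]
tcp_rot: [3.137, -0.001, 1.636]
contact_force: [0.2, 0.5, -2.0]
opening: 0.086
grasp_force: 49.3
```

```bash
python3 -m jog '[[[0,0,0],[-0.0339,-0.0118,0],-1],[[0,0,0],[-0.0339,-0.0118,0],-1],[[0,0,0],[-0.0339,-0.0118,0],-1],[[0,0,0],[-0.0339,-0.0118,0],-1],[[0,0,0],[-0.0339,-0.0118,0],-1],[[0,0,0],[-0.0339,-0.0118,0],-1],[[0,0,0],[-0.0339,-0.0118,0],-1],[[0,0,0],[-0.0339,-0.0118,0],-1],[[0,0,0],[-0.0339,-0.0118,0],-1],[[0,0,0],[-0.0339,-0.0118,0],-1],[[0,0,0],[0,0,0],-1]]' && python3 -m jog '[[[0,0,0.1015],[0,0,0],-1],[[0,0,0.1015],[0,0,0],-1],[[-0.1,0,0],[0,0,0],-1],[[-0.1,0,0],[0,0,0],-1],[[-0.1,0,0],[0,0,0],-1],[[-0.1,0,0],[0,0,0],-1],[[-0.1,0,0],[0,0,0],-1],[[-0.111,0,0],[0,0,0],-1],[[0,0,0],[0,0,0],-1],[[0,0,0],[0,0,0],-1]]'
cat >> h.py <<'E'
def bed(yaw=-7.9,O=(567.6,-142.2,55)):
    a=np.radians(55); u=np.array([np.cos(np.radians(yaw)),np.sin(np.radians(yaw)),0]); k=np.array([0,0,1.])
    ex=np.cos(a)*u-np.sin(a)*k; ez=np.sin(a)*u+np.cos(a)*k; return np.array(O),np.c_[ex,np.cross(ez,ex),ez]
def inbed(s):
    O,B=bed(); R=Ro.from_euler('xyz',s['tcp_rot']).as_matrix()
    print('bed TCP',(B.T@(s['eef_pos']-O)).round(1),'rot err (bed rotvec)',Ro.from_matrix(B.T@R@np.array([[0,1,0],[1,0,0],[0,0,-1]]).T@Ro.from_euler('y',-90,degrees=True).as_matrix()).as_rotvec().round(4))
    print('tool in bed\n',(B.T@R).round(3),'F bed',(B.T@s['contact_force']).round(1))
E
python3 - <<'E'
from h import *
s=r.sense(); print(s['eef_pos'],s['tcp_rot'],s['qpos'],s['opening']); inbed(s)
E
```

```text
clock: 8.15
eef_pos: [500.6, -135.8, 276.0]
tcp_rot: [-3.14, 0.001, 1.633]
contact_force: [0.3, 0.8, -2.0]
opening: 0.087
grasp_force: 49.3
clock: 9.15
eef_pos: [501.7, -132.2, 276.6]
tcp_rot: [2.534, -0.001, 1.433]
contact_force: [1.1, -0.3, -1.3]
opening: 0.086
grasp_force: 49.7
[ 501.70692635 -132.16512003  276.58545958] [ 2.53434651e+00 -9.46729076e-04  1.43333836e+00] [-0.32673358 -0.06851434  2.22841229  0.28321654  0.39728532 -0.41770865] 0.08558987536936143
bed TCP [-219.7    0.9   72.5] rot err (bed rotvec) [ 1.600e-03 -3.138e+00 -3.000e-04]
tool in bed
 [[-0.001  0.004  1.   ]
 [ 1.    -0.     0.001]
 [ 0.     1.    -0.004]] F bed [ 1.7 -0.1  0.1]
```

```bash
python3 -m jog '[[[0,0,0],[0,-0.0095,0.014],-1],[[0,0,0],[0,-0.0095,0.014],-1],[[0,0,0],[0,-0.0095,0.014],-1],[[0,0,0],[0,-0.0095,0.014],-1],[[0,0,0],[0,-0.0095,0.013],-1],[[0,0,0],[0,0,0],-1],[[0,0,0],[0,0,0],-1]]'
python3 - <<'E'
from h import *
import pickle
s=r.sense(); im=r.grab_frame('wrist')[:,:,::-1].copy(); inbed(s); pickle.dump(s,open('w4.pkl','wb'))
O,B=bed(); c=cam('wrist',s)
t0=B.T@(s['eef_pos']-O)
for n,p in dict(tileTopL=(t0[0]-9.5,-55,t0[2]+4),tileTopR=(t0[0]-9.5,53,t0[2]+4),tileBotL=(t0[0]+98.5,-55,t0[2]+4),tileBotR=(t0[0]+98.5,53,t0[2]+4),bedL=(-93,-63,0),bedR=(-93,63,0),lowL=(5,-63,0),lowR=(5,63,0),nL=(-62,-31,0),nR=(-62,31,0)).items(): print(n,proj(c,O+B@np.array(p)).round(1))
cv2.imwrite('pics/w4.png',im); cv2.imwrite('pics/s4.png',r.grab_frame('scene')[:,:,::-1])
E
```

```text
clock: 9.85
eef_pos: [504.1, -132.5, 193.7]
tcp_rot: [2.532, -0.001, 1.434]
contact_force: [1.1, 0.4, -2.8]
opening: 0.084
grasp_force: 49.7
bed TCP [-150.5    0.9   26.9] rot err (bed rotvec) [ 2.7000e-03 -3.1408e+00  5.0000e-04]
tool in bed
 [[-0.002  0.001  1.   ]
 [ 1.     0.     0.002]
 [-0.     1.    -0.001]] F bed [ 2.9  0.6 -0.8]
tileTopL [321.7 419.9]
tileTopR [324.  172.5]
tileBotL [318.  288.7]
tileBotR [318.7 142. ]
bedL [270.2 333.7]
bedR [261.1 130.1]
lowL [283.5 263.9]
lowR [279.5 122.8]
nL [274.  265.7]
nR [270.7 178.2]
```

View pics/w4.png

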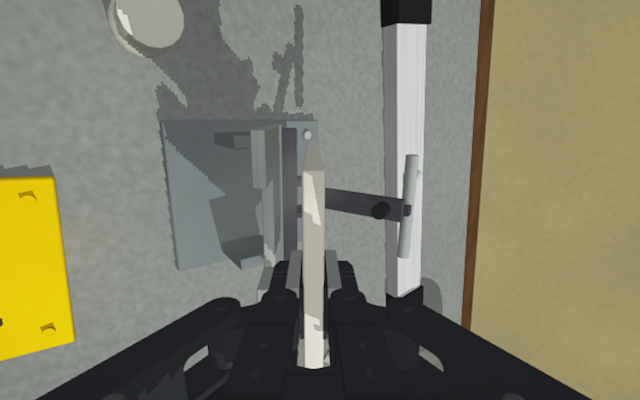

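The picture shows the tile's near top corner at (313,170), predicted at (324,172). The bed's top corner at (258,130) was predicted at (261,130), so tile and bed agree to about a millimetre. The dark ledge is at (290,190) and the open clamp's bar at (408,205). I'll bring the tile close to the face and down towards the ledge range.

```bash
python3 -m jog '[[[0,0,0],[0,-0.006,0],-1],[[0,0,0],[0,-0.006,0],-1],[[0,0,0],[0,-0.006,0],-1],[[0,0,0],[0,0,0.005],-1],[[0,0,0],[0,0,0.005],-1],[[0,0,0],[0,0,0.005],-1],[[0,0,0],[0,0,0.003],-1],[[0,0,0],[0,0,0],-1],[[0,0,0],[0,0,0],-1]]' 30
python3 - <<'E'
from h import *
inbed(r.sense())
E
```

```text
clock: 10.85
eef_pos: [499.2, -132.2, 169.3]
tcp_rot: [2.529, -0.0, 1.434]
contact_force: [-0.2, -0.6, -1.6]
opening: 0.086
grasp_force: 49.7
bed TCP [-133.3    0.5    8.9] rot err (bed rotvec) [-7.00e-04  3.14e+00 -9.00e-04]
tool in bed
 [[-0.    -0.002  1.   ]
 [ 1.     0.001  0.   ]
 [-0.001  1.     0.002]] F bed [ 1.2 -0.6 -1. ]
```

```bash
python3 -m jog '[[[0,0,0],[0,0,0.001],-1],[[0,0,0],[0,0,0.001],-1],[[0,0,0],[0,0,0.001],-1],[[0,0,0],[0,0,0.001],-1],[[0,0,0],[0,0,0],-1]]' 25
python3 - <<'E'
from h import *
inbed(r.sense())
E
```

```text
clock: 11.35
eef_pos: [500.8, -132.5, 165.0]
tcp_rot: [2.531, -0.0, 1.433]
contact_force: [1.0, -0.2, -1.5]
opening: 0.089
grasp_force: 49.7
bed TCP [-128.8    0.5    7.8] rot err (bed rotvec) [ 4.0000e-04 -3.1415e+00  3.0000e-04]
tool in bed
 [[-0.  0.  1.]
 [ 1.  0.  0.]
 [-0.  1. -0.]] F bed [ 1.8 -0.1 -0. ]
```

```bash
python3 -m jog '[[[0,0,0],[0,0,0.001],-1],[[0,0,0],[0,0,0.001],-1],[[0,0,0],[0,0,0.001],-1],[[0,0,0],[0,0,0],-1]]' 25
python3 - <<'E'
from h import *
inbed(r.sense())
E
```

```text
clock: 11.75
eef_pos: [502.5, -132.7, 162.6]
tcp_rot: [2.531, -0.0, 1.433]
contact_force: [0.6, -0.4, -2.0]
opening: 0.088
grasp_force: 49.7
bed TCP [-125.8    0.5    7.8] rot err (bed rotvec) [ 4.0000e-04 -3.1416e+00  2.0000e-04]
tool in bed
 [[-0.  0.  1.]
 [ 1.  0.  0.]
 [-0.  1. -0.]] F bed [ 2.  -0.4 -0.6]
```

```bash
python3 - <<'E'
from h import *
import pickle
c=cam('wrist',pickle.load(open('w1.pkl','rb'))); O,B=bed()
for p in((600,63),(563,315),(624,65),(588,318)):
    uv=((p[0]-399.5)/2.75+239.5,(p[1]+.5)/2.75+94.5)
    K,R,t=c; d=B.T@R.T@np.linalg.inv(K)@np.array([*uv,1.]); o=B.T@(-R.T@t-O)
    print((o+d*(12-o[2])/d[2]).round(1),(o+d*(0-o[2])/d[2]).round(1))
E
python3 -m jog '[[[0,0,0],[0,0,0.0006],-1],[[0,0,0],[0,0,0.0006],-1],[[0,0,0],[0,0,0.0006],-1],[[0,0,0],[0,0,0.0006],-1],[[0,0,0],[0,0,0],-1]]' 25
python3 - <<'E'
from h import *
inbed(r.sense())
E
```

```text
[-12.2  59.1  12. ] [ 5.  58.6  0. ]
[-15.2 -54.9  12. ] [  1.9 -61.4  -0. ]
[ 6.6 59.3 12. ] [24.7 58.8  0. ]
[  6.  -60.1  12. ] [ 24.1 -66.9   0. ]
clock: 12.25
eef_pos: [503.9, -132.9, 160.7]
tcp_rot: [2.531, -0.0, 1.433]
contact_force: [-0.3, 0.6, -0.7]
opening: 0.087
grasp_force: 49.7
bed TCP [-123.5    0.5    7.9] rot err (bed rotvec) [-4.0000e-04  3.1415e+00 -4.0000e-04]
tool in bed
 [[-0. -0.  1.]
 [ 1.  0.  0.]
 [-0.  1.  0.]] F bed [ 0.4  0.5 -0.7]
```

```bash
python3 -m jog '[[[0,0,0],[0,0,0.0007],-1],[[0,0,0],[0,0,0.0007],-1],[[0,0,0],[0,0,0.0007],-1],[[0,0,0],[0,0,0.0007],-1],[[0,0,0],[0,0,0],-1]]' 25
python3 - <<'E'
from h import *
inbed(r.sense())
E
```

```text
clock: 12.75
eef_pos: [505.5, -133.1, 158.4]
tcp_rot: [2.531, -0.0, 1.433]
contact_force: [0.5, 0.2, -2.4]
opening: 0.087
grasp_force: 49.7
bed TCP [-120.7    0.5    7.9] rot err (bed rotvec) [-3.0000e-04  3.1415e+00 -4.0000e-04]
tool in bed
 [[-0. -0.  1.]
 [ 1.  0.  0.]
 [-0.  1.  0.]] F bed [ 2.2  0.2 -1. ]
```

```bash
python3 -m jog '[[[0,0,0],[0,0,0.0006],-1],[[0,0,0],[0,0,0.0006],-1],[[0,0,0],[0,0,0.0006],-1],[[0,0,0],[0,0,0],-1]]' 25
python3 - <<'E'
from h import *
inbed(r.sense())
E
```

```text
clock: 13.15
eef_pos: [506.5, -133.3, 156.9]
tcp_rot: [2.531, -0.0, 1.433]
contact_force: [0.5, 0.3, -2.1]
opening: 0.087
grasp_force: 49.7
bed TCP [-118.9    0.5    7.9] rot err (bed rotvec) [-3.0000e-04  3.1416e+00 -3.0000e-04]
tool in bed
 [[-0. -0.  1.]
 [ 1.  0.  0.]
 [-0.  1.  0.]] F bed [ 2.   0.3 -0.8]
```

```bash
python3 -m jog '[[[0,0,0],[0,0,0.0006],-1],[[0,0,0],[0,0,0.0006],-1],[[0,0,0],[0,0,0.0006],-1],[[0,0,0],[0,0,0],-1]]' 25
python3 - <<'E'
from h import *
inbed(r.sense())
E
```

```text
clock: 13.55
eef_pos: [507.5, -133.4, 155.4]
tcp_rot: [2.531, -0.0, 1.433]
contact_force: [0.2, 0.1, -2.7]
opening: 0.087
grasp_force: 49.7
bed TCP [-117.1    0.5    7.8] rot err (bed rotvec) [-4.0000e-04  3.1416e+00 -3.0000e-04]
tool in bed
 [[-0. -0.  1.]
 [ 1.  0.  0.]
 [-0.  1.  0.]] F bed [ 2.3  0.2 -1.4]
```

```bash
python3 -m jog '[[[0,0,0],[0,0,0.0005],-1],[[0,0,0],[0,0,0.0005],-1],[[0,0,0],[0,0,0],-1]]' 25
python3 - <<'E'
from h import *
inbed(r.sense())
E
```

```text
clock: 13.85
eef_pos: [508.1, -133.5, 154.6]
tcp_rot: [2.531, -0.0, 1.433]
contact_force: [-1.0, 0.3, -1.3]
opening: 0.082
grasp_force: 49.7
bed TCP [-116.1    0.4    7.9] rot err (bed rotvec) [-3.0000e-04  3.1415e+00 -3.0000e-04]
tool in bed
 [[-0. -0.  1.]
 [ 1.  0.  0.]
 [-0.  1.  0.]] F bed [ 0.5  0.2 -1.6]
```

```bash
python3 -m jog '[[[0,0,0],[0,0,0.0005],-1],[[0,0,0],[0,0,0.0005],-1],[[0,0,0],[0,0,0.0003],-1],[[0,0,0],[0,0,0],-1]]' 25
python3 - <<'E'
from h import *
inbed(r.sense())
E
```

```text
clock: 14.25
eef_pos: [508.8, -133.6, 153.6]
tcp_rot: [2.531, -0.0, 1.433]
contact_force: [-0.1, 0.4, -0.9]
opening: 0.089
grasp_force: 49.7
bed TCP [-114.8    0.5    7.9] rot err (bed rotvec) [-4.0000e-04  3.1415e+00 -5.0000e-04]
tool in bed
 [[-0. -0.  1.]
 [ 1.  0.  0.]
 [-0.  1.  0.]] F bed [ 0.6  0.4 -0.6]
```

```bash
python3 -m jog '[[[0,0,0],[0,0,0.0005],-1],[[0,0,0],[0,0,0.0005],-1],[[0,0,0],[0,0,0],-1]]' 25
python3 - <<'E'
from h import *
inbed(r.sense())
E
```

```text
clock: 14.55
eef_pos: [509.4, -133.6, 152.7]
tcp_rot: [2.531, -0.0, 1.433]
contact_force: [0.1, 1.1, -2.5]
opening: 0.086
grasp_force: 49.7
bed TCP [-113.8    0.5    7.8] rot err (bed rotvec) [-3.0000e-04  3.1416e+00 -4.0000e-04]
tool in bed
 [[-0. -0.  1.]
 [ 1.  0.  0.]
 [-0.  1.  0.]] F bed [ 2.   1.1 -1.5]
```

```bash
python3 -m jog '[[[0,0,0],[0,0,0.0005],-1],[[0,0,0],[0,0,0.0005],-1],[[0,0,0],[0,0,0],-1]]' 25
python3 - <<'E'
from h import *
inbed(r.sense())
E
```

```text
clock: 14.85
eef_pos: [510.0, -133.7, 151.9]
tcp_rot: [2.531, 0.0, 1.433]
contact_force: [0.7, 0.0, -1.6]
opening: 0.087
grasp_force: 49.7
bed TCP [-112.8    0.5    7.9] rot err (bed rotvec) [-3.0000e-04  3.1415e+00 -5.0000e-04]
tool in bed
 [[-0. -0.  1.]
 [ 1.  0.  0.]
 [-0.  1.  0.]] F bed [ 1.7  0.1 -0.4]
```

```bash
python3 -m jog '[[[0,0,0],[0,0,0.0005],-1],[[0,0,0],[0,0,0.0003],-1],[[0,0,0],[0,0,0],-1]]' 25
python3 - <<'E'
from h import *
inbed(r.sense())
E
```

```text
clock: 15.15
eef_pos: [510.4, -133.8, 151.3]
tcp_rot: [2.531, -0.0, 1.433]
contact_force: [-0.6, 0.1, -1.5]
opening: 0.082
grasp_force: 49.7
bed TCP [-112.     0.5    7.9] rot err (bed rotvec) [-4.0000e-04  3.1416e+00 -5.0000e-04]
tool in bed
 [[-0. -0.  1.]
 [ 1.  0.  0.]
 [-0.  1.  0.]] F bed [ 0.9 -0.  -1.4]
```

```bash
python3 -m jog '[[[0,0,0],[0,0,0.0005],-1],[[0,0,0],[0,0,0.0005],-1],[[0,0,0],[0,0,0],-1]]' 25
python3 - <<'E'
from h import *
inbed(r.sense())
E
```

```text
clock: 15.45
eef_pos: [511.0, -133.9, 150.4]
tcp_rot: [2.531, -0.0, 1.433]
contact_force: [-0.7, 0.6, -1.1]
opening: 0.087
grasp_force: 49.7
bed TCP [-111.     0.5    7.9] rot err (bed rotvec) [-4.0000e-04  3.1415e+00 -4.0000e-04]
tool in bed
 [[-0. -0.  1.]
 [ 1.  0.  0.]
 [-0.  1.  0.]] F bed [ 0.4  0.5 -1.3]
```

```bash
python3 -m jog '[[[0,0,0],[0,0,0.0005],-1],[[0,0,0],[0,0,0.0003],-1],[[0,0,0],[0,0,0],-1]]' 25
python3 - <<'E'
from h import *
inbed(r.sense())
E
```

```text
clock: 15.75
eef_pos: [511.5, -133.9, 149.8]
tcp_rot: [2.531, -0.0, 1.433]
contact_force: [0.1, -0.4, -2.1]
opening: 0.083
grasp_force: 49.7
bed TCP [-110.2    0.5    7.9] rot err (bed rotvec) [-4.0000e-04  3.1415e+00 -4.0000e-04]
tool in bed
 [[-0. -0.  1.]
 [ 1.  0.  0.]
 [-0.  1.  0.]] F bed [ 1.8 -0.3 -1. ]
```

```bash
python3 -m jog '[[[0,0,0],[0,0,0.0005],-1],[[0,0,0],[0,0,0.0005],-1],[[0,0,0],[0,0,0],-1]]' 25
python3 - <<'E'
from h import *
inbed(r.sense())
E
```

```text
clock: 16.05
eef_pos: [512.0, -134.0, 149.0]
tcp_rot: [2.531, -0.0, 1.433]
contact_force: [-0.6, 0.1, -1.1]
opening: 0.083
grasp_force: 49.7
bed TCP [-109.2    0.5    7.9] rot err (bed rotvec) [-4.0000e-04  3.1415e+00 -5.0000e-04]
tool in bed
 [[-0. -0.  1.]
 [ 1.  0.  0.]
 [-0.  1.  0.]] F bed [ 0.6  0.  -1.1]
```

```bash
python3 -m jog '[[[0,0,0],[0,0,0.0005],-1],[[0,0,0],[0,0,0.0003],-1],[[0,0,0],[0,0,0],-1]]' 25
python3 - <<'E'
from h import *
inbed(r.sense())
E
```

```text
clock: 16.35
eef_pos: [512.5, -134.0, 148.3]
tcp_rot: [2.531, -0.0, 1.433]
contact_force: [-0.2, -0.5, -1.5]
opening: 0.09
grasp_force: 49.7
bed TCP [-108.4    0.5    7.9] rot err (bed rotvec) [-4.0000e-04  3.1415e+00 -4.0000e-04]
tool in bed
 [[-0. -0.  1.]
 [ 1.  0.  0.]
 [-0.  1.  0.]] F bed [ 1.1 -0.5 -1. ]
```

```bash
python3 -m jog '[[[0,0,0],[0,0,0.0005],-1],[[0,0,0],[0,0,0.0005],-1],[[0,0,0],[0,0,0],-1]]' 25
python3 - <<'E'
from h import *
inbed(r.sense())
E
```

```text
clock: 16.65
eef_pos: [513.0, -134.1, 147.5]
tcp_rot: [2.531, -0.0, 1.433]
contact_force: [0.6, -0.0, -1.8]
opening: 0.088
grasp_force: 49.7
bed TCP [-107.4    0.5    7.9] rot err (bed rotvec) [-4.0000e-04  3.1416e+00 -4.0000e-04]
tool in bed
 [[-0. -0.  1.]
 [ 1.  0.  0.]
 [-0.  1.  0.]] F bed [ 1.8  0.1 -0.5]
```

```bash
python3 -m jog '[[[0,0,0],[0,0,0.0005],-1],[[0,0,0],[0,0,0.0003],-1],[[0,0,0],[0,0,0],-1]]' 25
python3 - <<'E'
from h import *
inbed(r.sense())
E
```

```text
clock: 16.95
eef_pos: [513.5, -134.2, 146.9]
tcp_rot: [2.531, -0.0, 1.433]
contact_force: [0.5, 0.4, -1.8]
opening: 0.089
grasp_force: 49.7
bed TCP [-106.6    0.5    7.9] rot err (bed rotvec) [-4.0000e-04  3.1415e+00 -4.0000e-04]
tool in bed
 [[-0. -0.  1.]
 [ 1.  0.  0.]
 [-0.  1.  0.]] F bed [ 1.7  0.5 -0.7]
```

```bash
python3 -m jog '[[[0,0,0],[0,0,0.0005],-1],[[0,0,0],[0,0,0.0005],-1],[[0,0,0],[0,0,0],-1]]' 25
python3 - <<'E'
from h import *
inbed(r.sense())
E
```

```text
clock: 17.25
eef_pos: [514.1, -134.3, 146.0]
tcp_rot: [2.531, 0.0, 1.433]
contact_force: [0.3, -0.7, -2.0]
opening: 0.088
grasp_force: 49.7
bed TCP [-105.6    0.5    7.9] rot err (bed rotvec) [-3.0000e-04  3.1415e+00 -4.0000e-04]
tool in bed
 [[-0. -0.  1.]
 [ 1.  0.  0.]
 [-0.  1.  0.]] F bed [ 1.9 -0.6 -0.8]
```

```bash
python3 -m jog '[[[0,0,0],[0,0,0.0005],-1],[[0,0,0],[0,0,0.0003],-1],[[0,0,0],[0,0,0],-1]]' 25
python3 - <<'E'
from h import *
inbed(r.sense())
E
```

```text
clock: 17.55
eef_pos: [514.5, -134.4, 145.4]
tcp_rot: [2.531, -0.0, 1.433]
contact_force: [-0.3, 0.4, -2.4]
opening: 0.088
grasp_force: 49.7
bed TCP [-104.8    0.5    7.9] rot err (bed rotvec) [-4.0000e-04  3.1415e+00 -5.0000e-04]
tool in bed
 [[-0. -0.  1.]
 [ 1.  0.  0.]
 [-0.  1.  0.]] F bed [ 1.8  0.4 -1.6]
```

Run:
```python
from h import *
import pickle
s=r.sense(); im=r.grab_frame('wrist')[:,:,::-1].copy(); pickle.dump(s,open('w5.pkl','wb')); sc=r.grab_frame('scene')[:,:,::-1].copy()
cv2.imwrite('pics/w5.png',im);cv2.imwrite('pics/s5.png',sc)
a=cv2.resize(im[100:300,235:365],None,fx=3,fy=3,interpolation=cv2.INTER_CUBIC)
b=cv2.resize(sc[140:240,240:320],None,fx=5,fy=5,interpolation=cv2.INTER_CUBIC)
o=np.zeros((600,800,3),np.uint8);o[:,:390]=a;o[:500,395:795]=b; cv2.imwrite('pics/c5.png',o)
O,B=bed()
t0=B.T@(s['eef_pos']-O)
P=dict(topR=(t0[0]-9.5,53.5,t0[2]+4),topRb=(t0[0]-9.5,53.5,t0[2]-4),botR=(t0[0]+98.5,53.5,t0[2]+4),botRb=(t0[0]+98.5,53.5,t0[2]-4),bedR=(-93,63,0),lowR=(5,63,0),led13=(-13,60,12),led0=(0,60,12),led0b=(0,60,0))
for n,p in P.items():
    w=proj(cam('wrist',s),O+B@np.array(p)); q=proj(cam('scene'),O+B@np.array(p)); print(n,((w-(235,100))*3).round(),((q-(240,140))*5+(395,0)).round())
```

```text
topR [267. 210.] [729. 181.]
topRb [196. 210.] [737. 181.]
botR [251. 121.] [657. 336.]
botRb [214. 121.] [666. 335.]
bedR [171. 108.] [738. 221.]
lowR [197.  74.] [673. 358.]
led13 [252.  92.] [669. 332.]
led0 [251.  89.] [660. 350.]
led0b [197.  89.] [673. 349.]
```

View pics/c5.png

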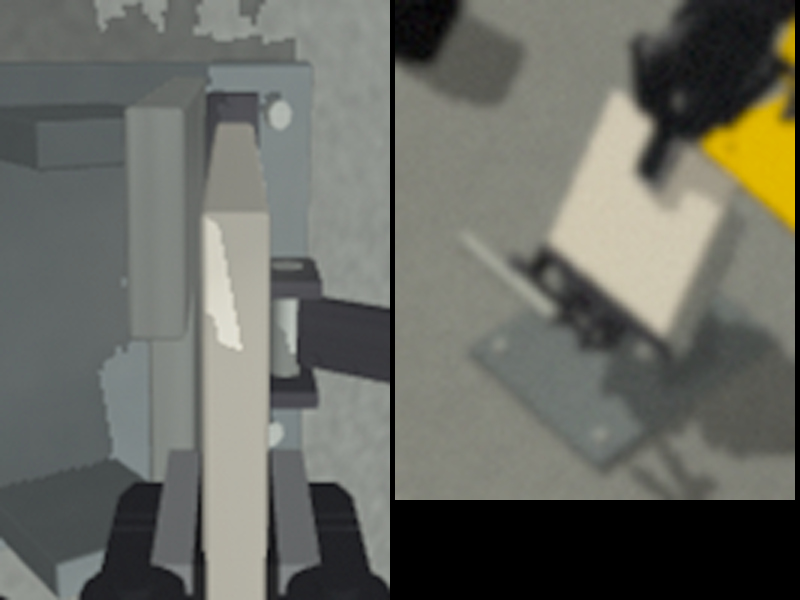

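The left crop shows the tile's lower edge at (217–254,125), inside the ledge's profile at (207–258,95). The tile will meet the ledge and is about 2 mm off the face. I'll keep lowering it.

```bash
python3 -m jog '[[[0,0,0],[0,0,0.0005],-1],[[0,0,0],[0,0,0.0005],-1],[[0,0,0],[0,0,0],-1]]' 25
python3 - <<'E'
from h import *
inbed(r.sense())
E
```

```text
clock: 17.95
eef_pos: [515.1, -134.4, 144.6]
tcp_rot: [2.531, -0.0, 1.433]
contact_force: [-0.3, 0.3, -2.8]
opening: 0.085
grasp_force: 49.7
bed TCP [-103.8    0.5    7.9] rot err (bed rotvec) [-4.0000e-04  3.1415e+00 -5.0000e-04]
tool in bed
 [[-0. -0.  1.]
 [ 1.  0.  0.]
 [-0.  1.  0.]] F bed [ 2.1  0.2 -1.9]
```

```bash
python3 -m jog '[[[0,0,0],[0,0,0.0005],-1],[[0,0,0],[0,0,0.0003],-1],[[0,0,0],[0,0,0],-1]]' 25
python3 - <<'E'
from h import *
inbed(r.sense())
E
```

```text
clock: 18.25
eef_pos: [515.5, -134.5, 143.9]
tcp_rot: [2.531, -0.0, 1.433]
contact_force: [0.2, -0.5, -2.3]
opening: 0.085
grasp_force: 49.7
bed TCP [-103.     0.5    7.8] rot err (bed rotvec) [-4.0000e-04  3.1416e+00 -4.0000e-04]
tool in bed
 [[-0. -0.  1.]
 [ 1.  0.  0.]
 [-0.  1.  0.]] F bed [ 2.  -0.5 -1.1]
```

```bash
python3 -m jog '[[[0,0,0],[0,0,0.0005],-1],[[0,0,0],[0,0,0.0003],-1],[[0,0,0],[0,0,0],-1]]' 25
python3 - <<'E'
from h import *
inbed(r.sense())
E
```

```text
clock: 18.55
eef_pos: [516.0, -134.6, 143.2]
tcp_rot: [2.531, -0.0, 1.433]
contact_force: [-0.5, -0.5, -1.9]
opening: 0.089
grasp_force: 49.7
bed TCP [-102.2    0.5    7.9] rot err (bed rotvec) [-4.0000e-04  3.1415e+00 -5.0000e-04]
tool in bed
 [[-0. -0.  1.]
 [ 1.  0.  0.]
 [-0.  1.  0.]] F bed [ 1.3 -0.5 -1.4]
```

```bash
python3 -m jog '[[[0,0,0],[0,0,0.0005],-1],[[0,0,0],[0,0,0.0003],-1],[[0,0,0],[0,0,0],-1]]' 25
python3 - <<'E'
from h import *
inbed(r.sense())
E
```

```text
clock: 18.85
eef_pos: [516.5, -134.6, 142.6]
tcp_rot: [2.531, -0.0, 1.433]
contact_force: [-0.2, 0.8, -2.6]
opening: 0.086
grasp_force: 49.7
bed TCP [-101.4    0.5    7.9] rot err (bed rotvec) [-4.0000e-04  3.1414e+00 -4.0000e-04]
tool in bed
 [[-0. -0.  1.]
 [ 1.  0.  0.]
 [-0.  1.  0.]] F bed [ 2.   0.7 -1.8]
```

```bash
python3 -m jog '[[[0,0,0],[0,0,0.0005],-1],[[0,0,0],[0,0,0.0003],-1],[[0,0,0],[0,0,0],-1]]' 25
python3 - <<'E'
from h import *
inbed(r.sense())
E
```

```text
clock: 19.15
eef_pos: [516.9, -134.7, 142.0]
tcp_rot: [2.531, -0.0, 1.433]
contact_force: [-0.4, 0.9, -1.5]
opening: 0.088
grasp_force: 49.7
bed TCP [-100.6    0.5    7.9] rot err (bed rotvec) [-4.0000e-04  3.1415e+00 -4.0000e-04]
tool in bed
 [[-0. -0.  1.]
 [ 1.  0.  0.]
 [-0.  1.  0.]] F bed [ 0.9  0.9 -1.4]
```

```bash
python3 -m jog '[[[0,0,0],[0,0,0.0005],-1],[[0,0,0],[0,0,0.0003],-1],[[0,0,0],[0,0,0],-1]]' 25
python3 - <<'E'
from h import *
inbed(r.sense())
E
```

```text
clock: 19.45
eef_pos: [517.4, -134.8, 141.3]
tcp_rot: [2.531, -0.0, 1.433]
contact_force: [-0.1, 0.8, -2.6]
opening: 0.087
grasp_force: 49.7
bed TCP [-99.8   0.5   7.9] rot err (bed rotvec) [-4.0000e-04  3.1415e+00 -5.0000e-04]
tool in bed
 [[-0. -0.  1.]
 [ 1.  0.  0.]
 [-0.  1.  0.]] F bed [ 2.   0.7 -1.7]
```

```bash
python3 -m jog '[[[0,0,0],[0,0,0.0005],-1],[[0,0,0],[0,0,0.0003],-1],[[0,0,0],[0,0,0],-1]]' 25
python3 - <<'E'
from h import *
inbed(r.sense())
E
```

```text
clock: 19.75
eef_pos: [517.8, -134.8, 140.7]
tcp_rot: [2.53, -0.0, 1.433]
contact_force: [-2.0, 1.0, 1.4]
opening: 0.084
grasp_force: 50.3
bed TCP [-99.1   0.5   7.9] rot err (bed rotvec) [-5.0000e-04  3.1413e+00 -5.0000e-04]
tool in bed
 [[-0. -0.  1.]
 [ 1.  0.  0.]
 [-0.  1.  0.]] F bed [-2.3  0.8 -1. ]
```

```bash
python3 -m jog '[[[0,0,0],[0,0,0.0005],-1],[[0,0,0],[0,0,0.0003],-1],[[0,0,0],[0,0,0],-1]]' 25
python3 - <<'E'
from h import *
inbed(r.sense())
E
```

```text
clock: 20.05
eef_pos: [517.9, -134.5, 140.5]
tcp_rot: [2.53, -0.0, 1.434]
contact_force: [-11.9, 4.2, 12.5]
opening: 0.086
grasp_force: 52.8
bed TCP [-98.8   0.8   7.9] rot err (bed rotvec) [-1.1000e-03  3.1407e+00 -7.0000e-04]
tool in bed
 [[-0.001 -0.001  1.   ]
 [ 1.     0.     0.001]
 [-0.     1.     0.001]] F bed [-17.3   2.5  -3. ]
```

The tile bears on the ledge at -17 N along the slope. I'll ease off slightly and bring it onto the bed face.

```bash
python3 -m jog '[[[0,0,0],[0,0,-0.0003],-1],[[0,0,0],[0,-0.0005,0],-1],[[0,0,0],[0,-0.0005,0],-1],[[0,0,0],[0,0,0],-1]]' 25
python3 - <<'E'
from h import *
inbed(r.sense())
E
```

```text
clock: 20.45
eef_pos: [517.6, -134.6, 140.3]
tcp_rot: [2.529, -0.0, 1.434]
contact_force: [-5.7, 3.7, 8.2]
opening: 0.085
grasp_force: 51.6
bed TCP [-98.9   0.7   7.5] rot err (bed rotvec) [-1.2000e-03  3.1401e+00 -9.0000e-04]
tool in bed
 [[-0.001 -0.002  1.   ]
 [ 1.     0.001  0.001]
 [-0.001  1.     0.002]] F bed [-10.2   2.8  -0.4]
```

```bash
python3 -m jog '[[[0,0,0],[0,-0.0005,0],-1],[[0,0,0],[0,-0.0003,0],-1],[[0,0,0],[0,0,0],-1]]' 25
python3 - <<'E'
from h import *
inbed(r.sense())
E
```

```text
clock: 20.75
eef_pos: [517.4, -134.6, 140.2]
tcp_rot: [2.528, -0.0, 1.434]
contact_force: [-3.3, 2.6, 7.5]
opening: 0.083
grasp_force: 51.4
bed TCP [-98.9   0.6   7.2] rot err (bed rotvec) [-1.1000e-03  3.1393e+00 -9.0000e-04]
tool in bed
 [[-0.001 -0.002  1.   ]
 [ 1.     0.001  0.001]
 [-0.001  1.     0.002]] F bed [-8.3  2.1  1.3]
```

```bash
python3 -m jog '[[[0,0,0],[0,-0.0005,0],-1],[[0,0,0],[0,-0.0005,0],-1],[[0,0,0],[0,0,0],-1],[[0,0,0],[0,0,0],-1]]' 25
python3 - <<'E'
from h import *
inbed(r.sense()); print(r.sense()['wrist_torque'])
E
```

```text
clock: 21.15
eef_pos: [516.9, -134.6, 139.8]
tcp_rot: [2.528, -0.0, 1.434]
contact_force: [-2.8, 2.1, 9.1]
opening: 0.088
grasp_force: 51.3
bed TCP [-98.9   0.6   6.6] rot err (bed rotvec) [-1.0000e-03  3.1388e+00 -1.3000e-03]
tool in bed
 [[-0.001 -0.003  1.   ]
 [ 1.     0.001  0.001]
 [-0.001  1.     0.003]] F bed [-9.2  1.7  2.7]
[-0.12805996 -0.33115974  0.0663138 ]
```

```bash
python3 -m jog '[[[0,0,0],[0,-0.0005,0],-1],[[0,0,0],[0,-0.0005,0],-1],[[0,0,0],[0,0,0],-1],[[0,0,0],[0,0,0],-1]]' 25
python3 - <<'E'
from h import *
inbed(r.sense()); print(r.sense()['wrist_torque'])
E
```

```text
clock: 21.55
eef_pos: [516.1, -134.6, 139.3]
tcp_rot: [2.528, 0.0, 1.434]
contact_force: [-2.2, 1.6, 8.7]
opening: 0.088
grasp_force: 51.3
bed TCP [-98.9   0.5   5.7] rot err (bed rotvec) [-7.0000e-04  3.1387e+00 -1.2000e-03]
tool in bed
 [[-0.    -0.003  1.   ]
 [ 1.     0.001  0.   ]
 [-0.001  1.     0.003]] F bed [-8.5  1.3  3.1]
[-0.26621988 -0.32688604 -0.01842942]
```

```bash
python3 -m jog '[[[0,0,0],[0,-0.0005,0],-1],[[0,0,0],[0,-0.0005,0],-1],[[0,0,0],[0,0,0],-1],[[0,0,0],[0,0,0],-1]]' 25
python3 - <<'E'
from h import *
inbed(r.sense()); print(r.sense()['wrist_torque'])
E
```

```text
clock: 21.95
eef_pos: [515.7, -134.6, 139.0]
tcp_rot: [2.527, 0.0, 1.434]
contact_force: [-2.1, 1.0, 9.1]
opening: 0.087
grasp_force: 51.3
bed TCP [-98.9   0.4   5.2] rot err (bed rotvec) [-7.000e-04  3.138e+00 -1.100e-03]
tool in bed
 [[-0.    -0.004  1.   ]
 [ 1.     0.001  0.   ]
 [-0.001  1.     0.004]] F bed [-8.7  0.7  3.4]
[-0.29641621 -0.50496303 -0.0922181 ]
```

```bash
python3 -m jog '[[[0,0,0],[0,0,0],-0.75],[[0,0,0],[0,0,0],-0.6],[[0,0,0],[0,0,0],-0.45],[[0,0,0],[0,0,0],-0.45],[[0,0,0],[0,0,0],-0.45]]' 25
python3 - <<'E'
from h import *
import pickle
s=r.sense(); inbed(s); im=r.grab_frame('wrist')[:,:,::-1].copy(); pickle.dump(s,open('w6.pkl','wb')); sc=r.grab_frame('scene')[:,:,::-1].copy()
cv2.imwrite('pics/w6.png',im)
a=cv2.resize(im[100:300,235:365],None,fx=3,fy=3,interpolation=cv2.INTER_CUBIC)
b=cv2.resize(sc[140:240,240:320],None,fx=5,fy=5,interpolation=cv2.INTER_CUBIC)
o=np.zeros((600,800,3),np.uint8);o[:,:390]=a;o[:500,395:795]=b; cv2.imwrite('pics/c6.png',o)
E
```

```text
clock: 22.45
eef_pos: [514.1, -134.3, 137.4]
tcp_rot: [2.531, -0.0, 1.433]
contact_force: [0.2, -0.0, -0.4]
opening: 0.273
grasp_force: 0.0
bed TCP [-98.5   0.5   3. ] rot err (bed rotvec) [ 4.0000e-04 -3.1415e+00  4.0000e-04]
tool in bed
 [[-0.  0.  1.]
 [ 1.  0.  0.]
 [-0.  1. -0.]] F bed [ 0.4  0.  -0.1]
```

View pics/c6.png

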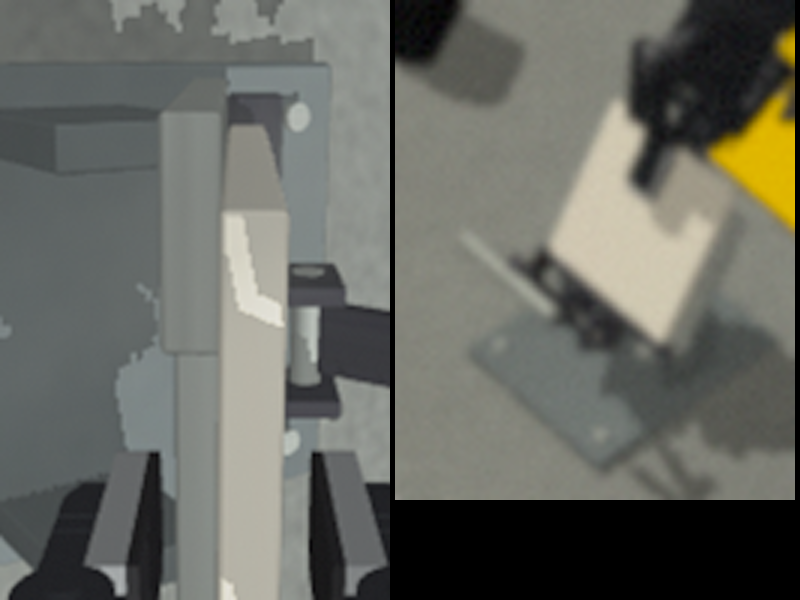

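The tile lies flat along the bed face, back edge at (225,210), with its lower edge at the ledge and the fingers clear on both sides. Now I retreat up the slope, set the tool upright and closed, and locate the clamp bar.

```bash
python3 -m jog '[[[0,0,0],[0,0,-0.005],-0.45],[[0,0,0],[0,0,-0.01],-0.45],[[0,0,0],[0,0,-0.015],-0.45],[[0,0,0],[0,0,-0.025],-0.45],[[0,0,0],[0,0,-0.03],-0.45],[[0,0,0],[0,0,-0.03],-0.45],[[0,0,0],[0,0,0],-0.45]]' && python3 -m jog '[[[0.1,0,0],[0,0,0],-1],[[0.1,0,0],[0,0,0],-1],[[0.1,0,0],[0,0,0],-1],[[0.1,0,0],[0,0,0],-1],[[0.1,0,0],[0,0,0],-1],[[0.111,0,0],[0,0,0],-1],[[0,0,0],[0,0,0],-1],[[0,0,0],[0,0,0],-1]]' 30
python3 - <<'E'
from h import *
import pickle
s=r.sense(); im=r.grab_frame('wrist')[:,:,::-1].copy(); pickle.dump(s,open('w7.pkl','wb')); cv2.imwrite('pics/w7.png',im)
c1=cam('wrist',pickle.load(open('w1.pkl','rb'))); c4=cam('wrist',pickle.load(open('w4.pkl','rb')))
g=lambda p:((p[0]-399.5)/2.75+239.5,(p[1]+.5)/2.75+94.5)
O,B=bed()
for a,b in(((777,145),(411.5,155)),((737,353),(402.5,257))):
    X=tri(c1,g(a),c4,b); print('bar',X.round(1),'bed',(B.T@(X-O)).round(1))
print(s['eef_pos'],s['tcp_rot'],s['opening'])
E
```

```text
clock: 23.25
eef_pos: [470.8, -125.4, 206.5]
tcp_rot: [2.522, -0.007, 1.442]
contact_force: [0.5, 0.7, 0.9]
opening: 0.274
grasp_force: 0.0
clock: 24.05
eef_pos: [473.6, -120.2, 203.8]
tcp_rot: [3.08, -0.023, 1.451]
contact_force: [-0.5, -0.8, -1.0]
opening: 0.0
grasp_force: 0.0
bar [ 645.2 -112.5  128.5] bed [-18.5  40.1 101.8]
bar [ 633.5 -196.4  128.3] bed [-18.3 -44.7 101.6]
[ 473.60235534 -120.18166831  203.75262766] [ 3.07993494 -0.02286612  1.45109819] 0.00042748222528372914
```

Run:
```python
from h import *
import pickle
s=pickle.load(open('w7.pkl','rb')); im=cv2.imread('pics/w7.png'); c=cam('wrist',s); O,B=bed()
ys=np.arange(-76,76.1,.5)
for x in(-20,-40,-75,-85):
  for z in(8,0):
    P=np.array([proj(c,O+B@np.array([x,y,z])) for y in ys],np.float32)
    v=cv2.remap(im,P[None,:,0],P[None,:,1],1)[0].astype(float)
    sm=cv2.GaussianBlur(v,(1,7),0); g=np.abs(np.gradient(sm,axis=0)).sum(1)
    pk=[(ys[i],round(g[i],0),v[max(i-6,0)].astype(int).tolist(),v[min(i+6,len(ys)-1)].astype(int).tolist()) for i in range(1,len(ys)-1) if g[i]>9 and g[i]>=g[max(0,i-5):i+6].max()]
    print(x,z,P[0].round(),P[-1].round()); [print('   ',p) for p in pk]
```

```text
-20 8 [407. 303.] [426. 123.]
    (np.float64(-74.5), np.float64(60.0), [32, 29, 28], [134, 139, 135])
    (np.float64(-55.0), np.float64(20.0), [135, 140, 137], [178, 191, 194])
    (np.float64(54.5), np.float64(47.0), [169, 182, 185], [63, 59, 59])
    (np.float64(61.0), np.float64(22.0), [62, 59, 59], [100, 100, 93])
-20 0 [398. 300.] [415. 123.]
    (np.float64(-74.0), np.float64(76.0), [34, 31, 30], [168, 180, 182])
    (np.float64(49.0), np.float64(36.0), [177, 190, 193], [116, 123, 123])
-40 8 [400. 314.] [419. 123.]
    (np.float64(-62.0), np.float64(66.0), [34, 31, 30], [135, 140, 136])
    (np.float64(-54.5), np.float64(20.0), [139, 143, 139], [177, 191, 194])
    (np.float64(52.5), np.float64(35.0), [177, 190, 193], [112, 117, 115])
    (np.float64(64.5), np.float64(10.0), [107, 111, 108], [97, 97, 91])
-40 0 [391. 311.] [407. 123.]
    (np.float64(-63.0), np.float64(96.0), [35, 32, 31], [177, 191, 194])
    (np.float64(49.0), np.float64(35.0), [177, 190, 194], [119, 126, 126])
    (np.float64(63.0), np.float64(10.0), [108, 113, 109], [99, 99, 93])
-75 8 [386. 337.] [404. 
[... 350 characters left out ...]
0), np.float64(11.0), [48, 43, 42], [35, 32, 31])
    (np.float64(-48.0), np.float64(103.0), [33, 30, 29], [177, 191, 194])
    (np.float64(49.5), np.float64(36.0), [177, 190, 193], [117, 124, 124])
-85 8 [381. 345.] [399. 124.]
    (np.float64(-64.0), np.float64(11.0), [54, 49, 47], [40, 37, 36])
    (np.float64(-38.0), np.float64(110.0), [34, 32, 30], [177, 191, 194])
    (np.float64(52.5), np.float64(37.0), [177, 190, 194], [116, 124, 124])
    (np.float64(65.0), np.float64(12.0), [109, 113, 110], [100, 101, 95])
-85 0 [370. 341.] [386. 123.]
    (np.float64(-48.0), np.float64(111.0), [34, 31, 29], [195, 210, 212])
    (np.float64(50.0), np.float64(54.0), [203, 216, 218], [112, 117, 116])
```

Run:
```python
from h import *
s=r.sense(); R=Ro.from_euler('xyz',s['tcp_rot']); Rt=Ro.from_euler('xyz',[np.pi,0,1.433])
print((R.inv()*Rt).as_rotvec().round(4), R.inv().apply(np.array([673.9,-132.7,235])-s['eef_pos']).round(1), s['qpos'].round(2))
```

```text
[ 0.061  -0.0227  0.0168] [ 12.5 202.7 -18.5] [-0.27  0.18  2.01  0.04  0.9  -0.18]
```

```bash
python3 -m jog '[[[0,0,0],[0.0025,0.0255,-0.0037],-1],[[0,0,0],[0.0025,0.0355,-0.0037],-1],[[0,0,0],[0.0025,0.0355,-0.0037],-1],[[0,0,0],[0.0025,0.0355,-0.0037],-1],[[0,0,0],[0.0025,0.0355,-0.0037],-1],[[0,0,0],[0,0.0355,0],-1],[[0.061,-0.0227,0.0168],[0,0,0],-1],[[0,0,0],[0,0,0],-1],[[0,0,0],[0,0,0],-1]]'
cat >> h.py <<'E'
def instand(s):
    u=np.radians(-7.9); d=s['eef_pos']-np.array([567.6,-142.2,0]); c,n=np.cos(u),np.sin(u)
    f=s['contact_force']; print('u,v,z',(c*d[0]+n*d[1]).round(1),(-n*d[0]+c*d[1]).round(1),d[2].round(1),'Fu,v,z',(c*f[0]+n*f[1]).round(1),(-n*f[0]+c*f[1]).round(1),f[2].round(1))
E
python3 - <<'E'
from h import *
s=r.sense(); instand(s); R=Ro.from_euler('xyz',s['tcp_rot']); Rt=Ro.from_euler('xyz',[np.pi,0,1.433])
print((R.inv()*Rt).as_rotvec().round(4))
E
```

```text
clock: 25.0
eef_pos: [673.8, -133.4, 235.0]
tcp_rot: [-3.141, 0.001, 1.433]
contact_force: [-0.3, -0.0, -0.3]
opening: -0.001
grasp_force: 0.0
u,v,z 104.0 23.4 235.0 Fu,v,z -0.3 -0.1 -0.3
[-0.0003  0.0008  0.0002]
```

```bash
python3 -m jog '[[[0,0,0],[0,0,0.025],-1],[[0,0,0],[0,0,0.025],-1],[[0,0,0],[0,0,0.025],-1],[[0,0,0],[0,0,0.022],-1],[[0,0,0],[0,0,0],-1],[[0,0,0],[0,-0.004,0],-1],[[0,0,0],[0,-0.004,0],-1],[[0,0,0],[0,-0.004,0],-1],[[0,0,0],[0,-0.004,0],-1],[[0,0,0],[0,-0.004,0],-1],[[0,0,0],[0,-0.004,0],-1]]'
python3 - <<'E'
from h import *
instand(r.sense())
E
```

```text
clock: 26.1
eef_pos: [653.6, -131.3, 141.4]
tcp_rot: [3.135, 0.003, 1.432]
contact_force: [5.8, -1.3, 4.8]
opening: 0.0
grasp_force: 3.0
u,v,z 83.6 22.6 141.4 Fu,v,z 5.9 -0.5 4.8
```

```bash
python3 -m jog '[[[0,0,0],[0,-0.005,0],-1],[[0,0,0],[0,-0.005,0],-1],[[0,0,0],[0,-0.005,0],-1],[[0,0,0],[0,-0.005,0],-1],[[0,0,0],[0,-0.005,0],-1],[[0,0,0],[0,-0.005,0],-1]]'
python3 - <<'E'
from h import *
instand(r.sense())
E
```

```text
clock: 26.7
eef_pos: [620.4, -126.5, 138.8]
tcp_rot: [-3.14, 0.003, 1.432]
contact_force: [3.2, -1.0, 2.3]
opening: -0.0
grasp_force: 1.6
u,v,z 50.2 22.8 138.8 Fu,v,z 3.3 -0.5 2.3
```

```bash
python3 -m jog '[[[0,0,0],[0,-0.005,0],-1],[[0,0,0],[0,-0.005,0],-1],[[0,0,0],[0,-0.005,0],-1],[[0,0,0],[0,-0.005,0],-1],[[0,0,0],[0,-0.003,0],-1],[[0,0,0],[0,0,0],-1]]'
python3 - <<'E'
from h import *
instand(r.sense())
s=r.sense(); cv2.imwrite('pics/w8.png',r.grab_frame('wrist')[:,:,::-1])
E
```

```text
clock: 27.3
eef_pos: [597.3, -123.3, 138.6]
tcp_rot: [-3.139, 0.003, 1.432]
contact_force: [-0.4, 0.8, -0.0]
opening: 0.002
grasp_force: 0.0
u,v,z 26.8 22.8 138.6 Fu,v,z -0.5 0.7 -0.0
```

```bash
python3 -m jog '[[[0,0,0],[0,-0.003,0],-1],[[0,0,0],[0,-0.003,0],-1],[[0,0,0],[0,-0.003,0],-1],[[0,0,0],[0,-0.002,0],-1]]'
python3 - <<'E'
from h import *
instand(r.sense())
E
```

```text
clock: 27.75
eef_pos: [587.2, -122.0, 139.0]
tcp_rot: [-3.141, 0.003, 1.432]
contact_force: [3.3, 0.1, -1.7]
opening: -0.0
grasp_force: 1.6
u,v,z 16.7 22.7 139.0 Fu,v,z 3.2 0.5 -1.7
```

```bash
python3 -m jog '[[[0,0,0],[0,-0.002,0],-1],[[0,0,0],[0,-0.002,0],-1]]'
python3 - <<'E'
from h import *
instand(r.sense())
E
```

```text
clock: 27.95
eef_pos: [583.4, -121.4, 139.0]
tcp_rot: [-3.141, 0.003, 1.432]
contact_force: [3.1, -1.0, -2.1]
opening: 0.003
grasp_force: 1.7
u,v,z 12.8 22.8 139.0 Fu,v,z 3.2 -0.5 -2.1
```

```bash
python3 -m jog '[[[0,0,0],[0,-0.001,0],-1],[[0,0,0],[0,-0.001,0],-1],[[0,0,0],[0,-0.001,0],-1]]'
python3 - <<'E'
from h import *
instand(r.sense())
E
```

```text
clock: 28.25
eef_pos: [580.5, -121.0, 138.9]
tcp_rot: [-3.141, 0.003, 1.432]
contact_force: [3.7, -0.3, -1.9]
opening: -0.0
grasp_force: 1.8
u,v,z 9.8 22.8 138.9 Fu,v,z 3.7 0.2 -1.9
```

```bash
python3 -m jog '[[[0,0,0],[0,-0.001,0],-1],[[0,0,0],[0,-0.001,0],-1]]'
python3 - <<'E'
from h import *
instand(r.sense())
E
```

```text
clock: 28.45
eef_pos: [578.4, -120.7, 138.9]
tcp_rot: [-3.141, 0.003, 1.432]
contact_force: [3.8, -0.8, -2.1]
opening: 0.002
grasp_force: 1.9
u,v,z 7.8 22.8 138.9 Fu,v,z 3.8 -0.2 -2.1
```

```bash
python3 -m jog '[[[0,0,0],[0,-0.0008,0],-1],[[0,0,0],[0,-0.0007,0],-1]]'
python3 - <<'E'
from h import *
instand(r.sense())
E
```

```text
clock: 28.65
eef_pos: [577.0, -120.5, 138.9]
tcp_rot: [-3.141, 0.003, 1.432]
contact_force: [4.3, -1.0, -2.2]
opening: 0.001
grasp_force: 1.9
u,v,z 6.3 22.8 138.9 Fu,v,z 4.4 -0.4 -2.2
```

```bash
python3 -m jog '[[[0,0,0],[0,-0.0005,0],-1],[[0,0,0],[0,-0.0005,0],-1]]'
python3 - <<'E'
from h import *
instand(r.sense())
E
```

```text
clock: 28.85
eef_pos: [576.2, -120.4, 139.0]
tcp_rot: [-3.141, 0.003, 1.432]
contact_force: [4.7, -1.2, -4.9]
opening: 0.002
grasp_force: 2.8
u,v,z 5.5 22.8 139.0 Fu,v,z 4.8 -0.5 -4.9
```

```bash
python3 -m jog '[[[0,0,0],[0,-0.0004,0],-1],[[0,0,0],[0,0,0],-1]]'
python3 - <<'E'
from h import *
instand(r.sense())
E
```

```text
clock: 29.05
eef_pos: [576.1, -120.4, 139.0]
tcp_rot: [3.141, 0.003, 1.432]
contact_force: [6.4, -0.9, -4.3]
opening: -0.005
grasp_force: 2.9
u,v,z 5.5 22.8 139.0 Fu,v,z 6.5 -0.0 -4.3
```

```bash
python3 -m jog '[[[0,0,0],[0,-0.0004,0],-1],[[0,0,0],[0,0,0],-1]]'
python3 - <<'E'
from h import *
instand(r.sense())
E
```

```text
clock: 29.25
eef_pos: [576.1, -120.4, 139.1]
tcp_rot: [3.141, 0.003, 1.432]
contact_force: [6.9, -0.4, -4.9]
opening: -0.0
grasp_force: 3.5
u,v,z 5.4 22.8 139.1 Fu,v,z 6.9 0.5 -4.9
```

The bar has stopped at u≈5.4, as predicted for joint 0, and the force is rising: the foot bears on the tile. One small press more, then I withdraw.

```bash
python3 -m jog '[[[0,0,0],[0,-0.0005,0],-1],[[0,0,0],[0,0,0],-1]]'; python3 -m jog '[[[0,0,0],[0,0.003,0],-1],[[0,0,0],[0,0.01,0],-1],[[0,0,0],[0,0.02,0],-1],[[0,0,0],[0,0.02,-0.01],-1],[[0,0,0],[0,0,-0.03],-1],[[0,0,0],[0,0,-0.04],-1],[[0,0,0],[0,0,-0.04],-1],[[0,0,0],[0,0,-0.04],-1],[[0,0,0],[0.0,-0.02,-0.03],-1],[[0,0,0],[0,-0.02,0],-1],[[0,0,0],[0,0,0],-1],[[0,0,0],[0,0,0],-1]]'
python3 - <<'E'
from h import *
import pickle
s=r.sense(); im=r.grab_frame('wrist')[:,:,::-1].copy(); sc=r.grab_frame('scene')[:,:,::-1].copy()
cv2.imwrite('pics/w9.png',im); c=cam('wrist',s); O,B=bed()
u=proj(c,O+B@np.array([-40,0,10])).round().astype(int); print(u)
x0,y0=max(0,u[0]-65),max(0,u[1]-100)
a=cv2.resize(im[y0:y0+200,x0:x0+130],None,fx=3,fy=3,interpolation=cv2.INTER_CUBIC)
b=cv2.resize(sc[140:290,245:425],None,fx=2.2,fy=2.2,interpolation=cv2.INTER_CUBIC)
o=np.zeros((600,800,3),np.uint8);o[:a.shape[0],:a.shape[1]]=a;o[:b.shape[0],395:395+b.shape[1]]=b; cv2.imwrite('pics/c9.png',o)
for n,p in dict(barL=(-70,-42,32),barR=(-70,42,32),tTR=(-108,54,8),tTL=(-108,-54,8),tBR=(0,54,8),tBL=(0,-54,8)).items(): print(n,((proj(c,O+B@np.array(p))-(x0,y0))*3).round())
E
```

```text
clock: 29.45
eef_pos: [576.0, -120.4, 139.2]
tcp_rot: [3.14, 0.003, 1.432]
contact_force: [9.4, -1.4, -6.1]
opening: 0.001
grasp_force: 4.2
clock: 30.65
eef_pos: [587.8, -121.5, 328.8]
tcp_rot: [-3.14, 0.003, 1.432]
contact_force: [-1.0, -0.3, -0.7]
opening: -0.007
grasp_force: 0.0
[285 198]
barL [192. 444.]
barR [184. 205.]
tTR [ 42. 176.]
tTL [ 65. 498.]
tBR [253. 143.]
tBL [255. 402.]
```

View pics/c9.png

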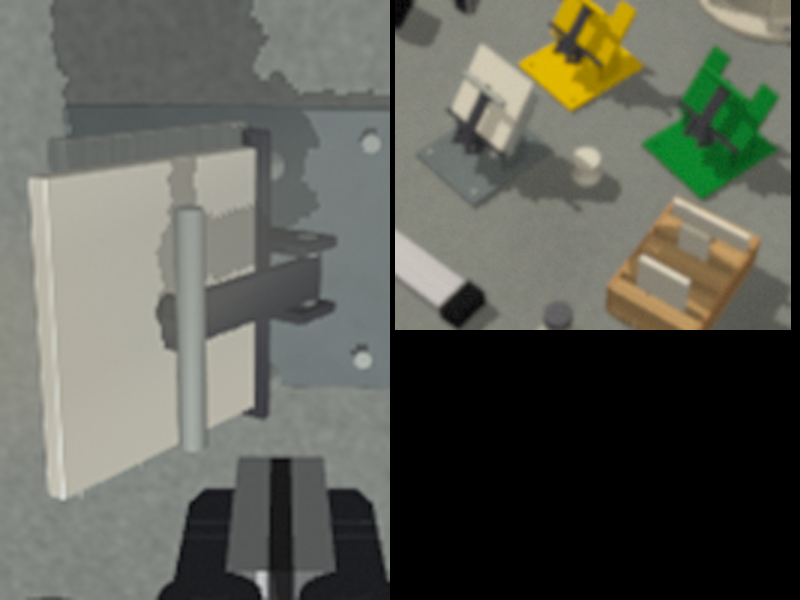

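The last picture shows the tile flat on the bed against the ledge. The clamp bar runs from (188,205) to (195,450), predicted at (184,205) and (192,444) for joint 0. The cut tiles, pot and look-alikes are untouched and the gripper is clear.

```bash
python3 -c "
from rig import r
print(r.sign_off())"
```

```text
the job is handed in; nothing more can be done
None
```

The job is handed in at about 31 s: the full-size tile lies flat on the grey stand against its ledge (felt at about 17 N, about 1 mm off centre), the clamp's foot rests on it, and the pictures show nothing else moved.

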